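# Level the cassette balance

## Robot

A 7-joint arm with a two-finger parallel gripper is mounted at the origin on the work surface. World frame = base frame: x ahead of the robot, y to its left, z up, the work surface at z = 0. Lengths are in m, angles in rad, forces in N, time in s.
With the tool pointing down it reaches from about 0.375 to 0.925 m from the base axis. Payload 3.1 kg.
Tool frame: the origin (TCP) lies at the very end of the fingers, on their centre line; the grasp point (between the pads) lies 19 mm behind it (robot.hold_point_z is the distance from the TCP to the grasp point, in m); z points along the fingers, y is the line along which they close (so a half turn about z gives the same grasp; the last joint's range is limited). The gripper opens to 85 mm and grips with 20 to 120 N. Pads are 22 mm wide; open, the fingers measure 114 mm over their backs; the gripper's body (76 mm by 85 mm) begins 54 mm behind the grasp point. The pads swing forward as they close: fully open they stand 13 mm farther back than shut.
Start: joints at [-1.28, 0.383, 0.044, 1.598, -0.018, 1.161, -0.05], TCP at [0.246, 0.601, 0.231] pointing down, gripper open.
Joint ranges: [-2.61, 2.61], [-0.41, 2.15], [-1.48, 1.57], [0, 2.5], [-1.57, 4.71], [0.05, 1.97], [-2.85, 2.85]. Speed limits (rad/s): [2.79, 2.79, 3.14, 3.14, 3.14, 3.14, 3.14].

## Interface

Orientations are given as a unit quaternion [w, x, y, z].
In Python, from bench import robot gives the robot as it stands.
- The arm moves only by the tool servo_tool, never from a script. Its argument "motion" is one flat list of numbers, 4 for each row, row after row: the shift along the tool's x, y, z in mm, then the turn about the tool's z in degrees. In form: [dx, dy, dz, yaw, dx, dy, dz, yaw, ...]. A call has 1 to 20 rows; each row shifts and turns the commanded pose from where the row before left it, along the tool's axes as they then stand; what a row does not reach is not made up. A row lasts 1/12 s, in which the tool goes at most 41.7 mm and 7.16 degrees, less where a joint would pass 70% of its speed; a pose out of reach is approached as far as the arm can. A call is refused whole if a number of a shift passes 41.7 or a number of a turn 7.16, either way. A call with a gripper value outside its range is refused whole. "claw" is the gripper command: -1 is shut, 1 is fully open, values between are in proportion, set as the call begins (left out, the last holds). The fingers move at their own pace and stop on an object; the grip force is fixed at half the most. Time passes only in rows, so rows that do not move let the fingers close. It gives the time, the measured TCP pose, the force, the opening and the grip force at its end, in the units of the state.
- robot.state(): the state, without advancing time (a new reading comes with each control period).
- robot.snapshot(name): name is "scene" or "top"; returns the picture (480x640x3 uint8, red, green, blue); there is no depth.
- robot.camera_model(name): a dict with "fx", "fy", "cx", "cy" (pixels), "xyz" and "attitude" of the camera in the world. Camera axes: x right, y down, z forward; pixel columns grow to the right and rows downward; lengths in m; the calibration is good to about 2 mm. A picture is of the moment at which its call begins. camera_model takes no time and is no camera call.
- robot.job_done(): hands the job in; it is judged then, once.
The state is a dict: "clock": time; "joints": joint angles; "dq": joint speeds; "tau": joint torques, N m; "tool_pos": TCP position; "ee_rot": TCP orientation; "wrist_force": force on the tool from outside, world axes, zero at the start; "torque": the same for the moment, N m; "opening": opening from 0.0 (shut) to 1.0 (fully open); "finger_force": force on a finger pad.
Only numpy, scipy, OpenCV 4.12 (cv2) and the standard library are available. Lean on these libraries where they do the work, as an engineer would, in place of code of your own. Each camera call takes 0.05 s, during which the arm holds its last target. There are 200 camera calls.

## Task

The two-pan balance on the film counter leans because one pan carries a wide and a narrow chrome film cassette and the other only one narrow one. Move the narrow cassette from the heavy pan into the empty pocket of the light pan, feeling for the pocket with light pressure and never bearing hard on the pans, until it stands fully home and both pans float level. Leave the other two cassettes in their pockets and everything else on the counter where it is.

Things in the scene. Friction and masses are not known exactly. Their poses are not given: they have to be found in the camera images.
- balance: grey housing of the two-pan balance, fixed, 210 (x) by 310 (y) by 70 mm high, low bar on its middle to 76 mm. Origin: centre of its underside, on the counter. Pan centres lie 90 mm either side along its y axis; either pan can be on either side. The pans move only vertically, one as much down as the other up, 10 mm each way, and take 1-2 s to settle. Level: pan floors 115 mm above this origin.
- tray_full: heavy pan: steel tray 200 (x) by 88 mm (y), axes parallel to the balance. Origin: centre of its floor. At the start down on its stop, 105 mm above the balance origin. Black 8 mm thick blocks on it have round pockets through to the floor at y = 0: x = -50 mm (53 mm wide, holds cassette_wide) and x = +45 mm (41 mm wide, holds cassette_move).
- tray_spare: light pan, same size, frame and travel; at the start up on its stop (125 mm). Pocket at x = -50 mm (41 mm wide, holds cassette_stay). On its +x end the black block with the empty pocket. With cassette_move in the hand, pushing this pan down off its top stop takes about 1.1 N, rising by 0.08 N per mm; it is hard at the lower stop, so touch it slowly.
- nest_mid (a point): on the light pan's floor at x = +45 mm, y = 0: nominal centre of the empty pocket, 41 mm wide in a block 80 (x) by 84 by 8 mm. The block was set by hand: the true centre lies up to 10 mm off along the pan's x, either way, unreported (y is true); it will not shift. Beside the pocket a cassette rests on the block, 8 mm up; slid lightly along x it finds the pocket and the pan springs up.
- cassette_move: narrow chrome cassette to be moved: upright cylinder 38 mm wide, 78 mm tall, with a black spool stub 14 mm wide and 8 mm high on top, 180 g. Origin: centre of its underside, z up along the cylinder. Fully home its underside is on the pan floor.
- cassette_stay: the same kind of narrow cassette, 180 g, in the light pan; stays there. Origin: centre of its underside.
- cassette_wide: wide chrome cassette, 50 mm wide, 78 mm tall, same stub, 360 g, in the heavy pan; stays there. Origin: centre of its underside.
- loader: bystander: grey bulk film loader, about 100 by 165 by 87 mm, round black knob on top. Origin: underside.
- cartridge0: bystander: small chrome film cartridge, 25 mm wide, 50 mm tall, standing. Origin: underside.
- cartridge1: bystander: second small chrome cartridge, same. Origin: underside.
- retriever: bystander: flat black film leader retriever, 100 by 34 by 11 mm. Origin: underside.
- dome: bystander: amber glass safelight dome, 96 mm wide, 56 mm high. Origin: underside.
- core: bystander: black film core, 50 mm wide, 36 mm high. Origin: underside.
- film_clip: bystander: steel film clip, 60 by 18 by 10 mm, lying on the housing between the pans. Origin: underside.

How it is judged:
On the way, in this order (a step that is already met when the one before it is completed fails the run):
1. the narrow cassette is lifted clear of the heavy pan (z of cassette_move in the frame of tray_full above 0.03 m), for 0.1 s.
2. it stands fully home in the empty pocket of the light pan (z of cassette_move in the frame of tray_spare between -0.003 and 0.002 m and x of cassette_move in the frame of tray_spare between 0.03 and 0.06 m and y of cassette_move in the frame of tray_spare between -0.005 and 0.005 m), for 0.2 s.
At the end, for the whole second after the job is handed in: cassette_move stands upright in the light pan's once empty pocket, underside within 2 mm of the pan floor; the other two cassettes are home in their pockets (within 2 mm); both pan floors are within 3.5 mm of level (115 mm above the balance origin); all at rest (all of step 2 and z of cassette_stay in the frame of tray_spare between -0.003 and 0.002 m and x of cassette_stay in the frame of tray_spare between -0.055 and -0.045 m and y of cassette_stay in the frame of tray_spare between -0.005 and 0.005 m and z of cassette_wide in the frame of tray_full between -0.003 and 0.002 m and x of cassette_wide in the frame of tray_full between -0.055 and -0.045 m and y of cassette_wide in the frame of tray_full between -0.005 and 0.005 m and z of tray_full in the frame of balance between 0.1115 and 0.1185 m and z of tray_spare in the frame of balance between 0.1115 and 0.1185 m and angle between cassette_move's own z axis and vertical below 0.08 rad and linear speed of each of cassette_move, tray_full below 0.01 m/s); the robot touches nothing.
It fails at once if the cassette presses on the light pan, or pulls on the heavy pan, with more than 18 N (contact force between cassette_move and tray_spare above 18 N or contact force between cassette_move and tray_full above 18 N).
It fails at once if the robot bears on a pan, or on a cassette that stays, with more than 12 N (contact force between any of the arm, the fingers and tray_full above 12 N or contact force between any of the arm, the fingers and tray_spare above 12 N or contact force between any of the arm, the fingers and cassette_stay above 12 N or contact force between any of the arm, the fingers and cassette_wide above 12 N).
It fails at once if a bystander is shifted by more than 15 mm (distance of any of loader, cartridge0, cartridge1, retriever, dome, core, film_clip from where it was at the start of the episode above 0.015 m).
It also fails if it takes over 51 s, if anything falls off the work surface, if the arm or the gripper's body presses on something with over 40 N, if the wrist force passes 120 N, or if a joint passes its speed limit or range.

## Working session

There is one attempt and no reset: what is moved stays moved. The work goes in short steps, Python scripts to look and compute and a tool call to move; the robot and the scene stay as the last step left them, time stands still between calls to the robot, and variables do not carry over. Pictures are saved under pics/ and viewed, at most 10 in all, crops included, and the job is handed in when it is done.

Besides the shell and the picture viewer there is one more tool, called after ">>>" as name(argument=value, ...), one argument or row to a line, values as JSON. servo_tool: Moves the arm, as the interface text tells. Its arguments: {"type":"object","properties":{"motion":{"type":"array"},"claw":{"type":"number"}},"required":["motion"]}

```bash
mkdir -p pics && ls && python3 - <<'E'
from bench import robot
import cv2
for n in("scene","top"):
    cv2.imwrite(f"pics/{n}0.png",robot.snapshot(n)[:,:,::-1]); print(robot.camera_model(n))
s=robot.state();print({k:s[k] for k in("clock","tool_pos","ee_rot","wrist_force","opening")},robot.hold_point_z)
E
```

```text
pics
{'fx': 445.5776469093588, 'fy': 445.5776469093588, 'cx': 313.12005050492337, 'cy': 234.8990553163116, 'xyz': array([ 0.92858437, -0.59523799,  0.64779409]), 'attitude': array([-0.41734516,  0.85931074,  0.27019528, -0.12001078])}
{'fx': 444.6149889286142, 'fy': 444.6149889286142, 'cx': 315.6584068904869, 'cy': 243.2078307670955, 'xyz': array([ 0.472279  , -0.00536866,  1.22989832]), 'attitude': array([ 0.01571335, -0.69992295,  0.71388384, -0.01519267])}
{'clock': 0.1, 'tool_pos': array([0.24608901, 0.60068401, 0.2299863 ]), 'ee_rot': array([-1.55899630e-04,  1.93155231e-01,  9.81167469e-01, -1.19584815e-03]), 'wrist_force': array([ 0.06504653, -0.69275049, -0.66139512]), 'opening': 0.9986577700640673} 0.0187
```

View pics/scene0.png

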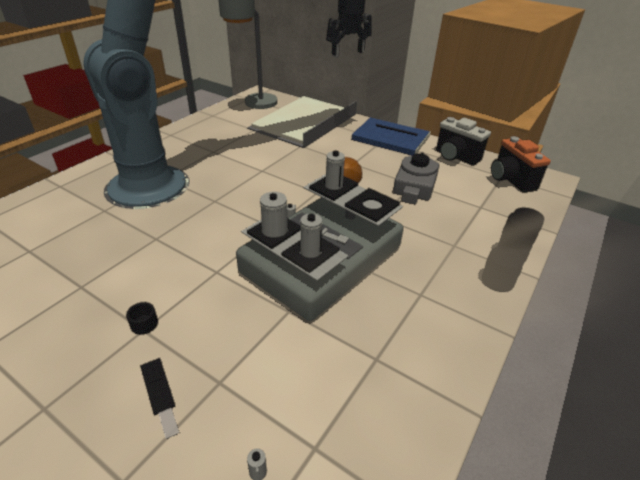

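View pics/top0.png

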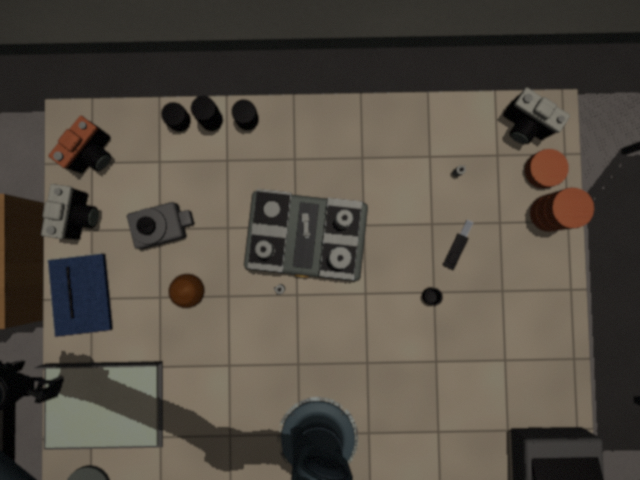

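The heavy pan is on the right in the top view, with the wide cassette at (340,258) and the narrow one at (344,217). The light pan is on the left: stay cassette at (263,249), empty pocket at (272,209). In the scene view, the narrow cassette to move is near (311,235) and the empty pocket near (372,204). Next I'll crop for subpixel measurement.

```bash
python3 - <<'E'
import cv2,numpy as np
t=cv2.imread("pics/top0.png")[180:290,235:380]; s=cv2.imread("pics/scene0.png")[140:320,230:420]
a=cv2.resize(t,None,fx=5,fy=5,interpolation=cv2.INTER_CUBIC); cv2.imwrite("pics/topc.png",a)
cv2.imwrite("pics/scenec.png",cv2.resize(s,None,fx=3,fy=3,interpolation=cv2.INTER_CUBIC))
E
```

```text
(no output)
```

View pics/topc.png

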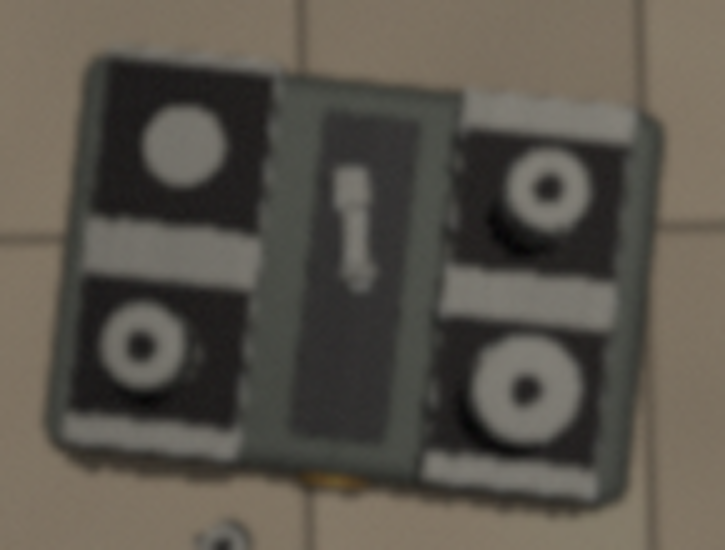

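View pics/scenec.png

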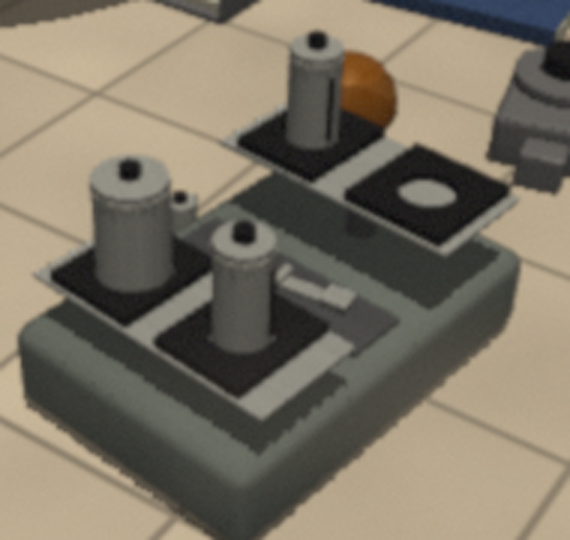

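The crops are clear. In the top crop the narrow ring is at (547,190), the wide at (526,390), the stay at (142,346) and the empty pocket at (184,146). In the scene crop the stubs are at (243,230), (130,165) and (317,38), and the pocket is at (428,193).

```bash
cat > h.py <<'E'
import cv2,numpy as np
from bench import robot
from scipy.spatial.transform import Rotation as R
def ray(n,uv):
    c=robot.camera_model(n);q=c["attitude"];d=R.from_quat([q[1],q[2],q[3],q[0]]).apply([(uv[0]-c["cx"])/c["fx"],(uv[1]-c["cy"])/c["fy"],1.])
    return c["xyz"],d
def onz(n,uv,z):
    o,d=ray(n,uv);return o+d*(z-o[2])/d[2]
def tri(a,b):
    (o1,d1),(o2,d2)=ray("top",a),ray("scene",b)
    k=np.linalg.lstsq(np.c_[d1,-d2],o2-o1,rcond=None)[0];p,q=o1+k[0]*d1,o2+k[1]*d2
    return (p+q)/2,np.linalg.norm(p-q)
E
python3 - <<'E'
from h import *
g=cv2.cvtColor(cv2.imread("pics/top0.png")[180:290,235:380],cv2.COLOR_BGR2GRAY)
g=cv2.resize(g,None,fx=5,fy=5,interpolation=cv2.INTER_CUBIC)
P={}
for n,(x,y),r,z in(("move",(547,190),55,.183),("wide",(526,390),68,.183),("stay",(142,346),52,.203),("pocket",(184,146),55,.130)):
    m=np.zeros_like(g);cv2.circle(m,(x,y),r,255,-1)
    b=((g>95)&(m>0)).astype(np.uint8)
    cs,_=cv2.findContours(b,cv2.RETR_EXTERNAL,cv2.CHAIN_APPROX_NONE);c=max(cs,key=cv2.contourArea)
    e=cv2.fitEllipse(c);uv=(np.array(e[0])+.5)/5-.5+[235,180]
    P[n]=onz("top",uv,z);print(n,e,uv.round(2),P[n].round(4))
top={"move":(547,188),"wide":(526,390),"stay":(142,346)};sc={"move":(243,229),"wide":(130,165),"stay":(317,38)}
f=lambda p,s,o:(np.array(p)+.5)/s-.5+np.array(o)
for n in top: print(n,tri(f(top[n],5,(235,180)),f(sc[n],3,(230,140))))
print("pocket scene",onz("scene",f((428,193),3,(230,140)),.128))
d=P["move"]-P["wide"];print("len",np.linalg.norm(d[:2]),"yaw",np.degrees(np.arctan2(d[1],d[0])))
h=(P["move"]*50+P["wide"]*45)/95; ax=d[:2]/np.linalg.norm(d[:2]);ay=np.array([-ax[1],ax[0]])
for n in("stay","pocket"): v=P[n][:2]-h[:2];print(n,v@ax,v@ay)
v=P["pocket"]-P["stay"];print(v[:2]@ax,v[:2]@ay)
E
```

```text
move ((548.5608520507812, 188.642822265625), (74.26820373535156, 76.88524627685547), 121.05884552001953) [344.31 217.33] [ 0.5779 -0.0739  0.183 ]
wide ((526.9134521484375, 387.6471862792969), (100.69705200195312, 101.76229095458984), 118.43224334716797) [339.98 257.13] [ 0.4842 -0.0616  0.183 ]
stay ((143.47134399414062, 344.30517578125), (74.15904998779297, 74.4801025390625), 171.42308044433594) [263.29 248.46] [0.5074 0.1162 0.203 ]
pocket ((183.7150115966797, 145.18116760253906), (70.76166534423828, 73.13538360595703), 75.44549560546875) [271.34 208.64] [0.6085 0.1034 0.13  ]
move (array([ 0.57733913, -0.07305752,  0.18886465]), np.float64(0.0007716969403654767))
wide (array([ 0.48315029, -0.06066699,  0.19014925]), np.float64(0.00043337461135412145))
stay (array([0.50689519, 0.11641686, 0.2091743 ]), np.float64(0.0010284177338101596))
pocket scene [0.60958888 0.10495346 0.128     ]
len 0.09457820410984707 yaw -7.4756595598784115
stay -0.049820068777102995 0.17932978001608377
pocket 0.052086724074001056 0.17978980497211874
0.10190679285110404 0.0004600249560349869
```

>>> servo_tool(
  motion=[0, 0, -5, 6.8, 0, 0, -5, 6.8, 0, 0, -5, 6.8, 0, 0, -5, 6.8, 0, 0, -5, 6.8, 0, 0, -5, 6.8, 0, 0, -5, 6.8, 0, 0, -5, 6.8, 0, 0, -5, 6.8, 0, 0, -5, 6.8, 0, 0, 0, 6.8, 0, 0, 0, 0],
  claw=1,
)

```text
clock: 1.1
tool_pos: [0.2462, 0.6013, 0.281]
ee_rot: [0.0, 0.75, 0.661, -0.0]
wrist_force: [0.2, 0.0, -0.5]
opening: 1.001
finger_force: 0.0
```

```bash
cat >> h.py <<'E'
def rel(p,yaw=-7.5):
    s=robot.state();q=s["ee_rot"];r=R.from_quat([q[1],q[2],q[3],q[0]]);m=r.as_matrix()
    ang=np.degrees(np.arctan2(m[1,1],m[0,1]))
    print("t",round(s["clock"],2),"pos",s["tool_pos"].round(4),"ytool",ang.round(2),"tilt",m[:,2].round(3),"turn",round(ang-yaw,2),"F",s["wrist_force"].round(2),"open",round(s["opening"],3),"j7",s["joints"][6].round(2))
    print("shift mm",(m.T@(np.array(p)-s["tool_pos"])*1000).round(1))
E
python3 -c "
from h import *
rel([.5776,-.0735,.26])"
```

```text
t 1.1 pos [0.2462 0.6013 0.281 ] ytool -7.18 tilt [-0.    -0.001 -1.   ] turn 0.32 F [ 0.22  0.01 -0.46] open 1.001 j7 -1.3
shift mm [-628.1  413.1   21.4]
```

>>> servo_tool(
  motion=[-31.4, 20.6, 1, 0.3, -31.4, 20.6, 1, 0, -31.4, 20.6, 1, 0, -31.4, 20.6, 1, 0, -31.4, 20.6, 1, 0, -31.4, 20.6, 1, 0, -31.4, 20.6, 1, 0, -31.4, 20.6, 1, 0, -31.4, 20.6, 1, 0, -31.4, 20.6, 1, 0, -31.4, 20.6, 1, 0, -31.4, 20.6, 1, 0, -31.4, 20.6, 1, 0, -31.4, 20.6, 1, 0, -31.4, 20.6, 1, 0, -31.4, 20.6, 1, 0, -31.4, 20.6, 1, 0, -31.4, 20.6, 1, 0, -31.4, 20.6, 1, 0, 0, 0, 0, 0],
)

```text
clock: 2.77
tool_pos: [0.5593, -0.0505, 0.2624]
ee_rot: [0.003, 0.754, 0.657, -0.002]
wrist_force: [-0.7, -1.1, 0.8]
opening: 1.001
finger_force: 0.0
```

```bash
python3 -c "
from h import *
rel([.5776,-.0735,.135])"
```

```text
t 2.77 pos [ 0.5593 -0.0505  0.2624] ytool -7.91 tilt [ 0.002 -0.007 -1.   ] turn -0.41 F [-0.68 -1.11  0.79] open 1.001 j7 0.04
shift mm [-19.4  21.  127.6]
```

>>> servo_tool(
  motion=[0, 0, 0, 0, 0, 0, 0, 0, 0, 0, 0, 0],
)

```text
clock: 3.02
tool_pos: [0.5576, -0.0385, 0.2617]
ee_rot: [-0.001, 0.75, 0.662, -0.0]
wrist_force: [-0.6, 0.3, 0.4]
opening: 0.998
finger_force: 0.0
```

```bash
python3 -c "
from h import *
rel([.5776,-.0735,.135])
cv2.imwrite('pics/s1.png',cv2.resize(robot.snapshot('scene')[100:330,200:450,::-1],None,fx=2.4,fy=2.4))"
```

```text
t 3.02 pos [ 0.5576 -0.0385  0.2617] ytool -7.16 tilt [-0.001  0.001 -1.   ] turn 0.34 F [-0.65  0.28  0.35] open 0.998 j7 0.03
shift mm [-32.4  24.4 126.6]
```

View pics/s1.png

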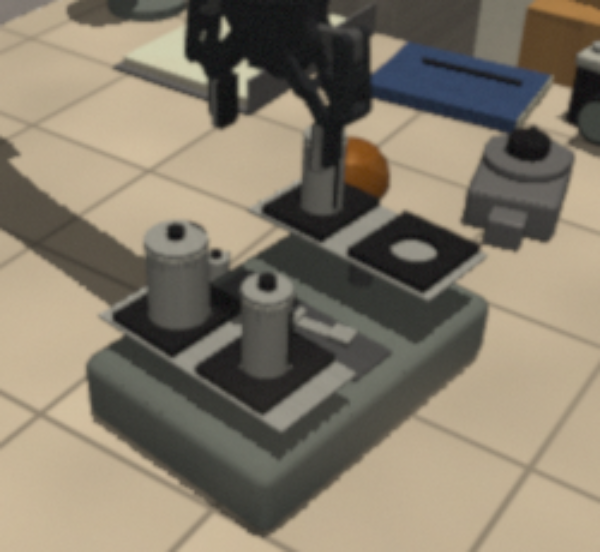

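The gripper hangs at about (280,90), above and behind the target stub at (267,283), and nothing has moved. I'll shift sideways, then descend.

>>> servo_tool(
  motion=[-16.2, 12.2, 0, 0.3, -16.2, 12.2, 0, 0, 0, 0, 8, 0, 0, 0, 15, 0, 0, 0, 15, 0, 0, 0, 0, 0, 0, 0, 0, 0],
)

```text
clock: 3.65
tool_pos: [0.5771, -0.0737, 0.2232]
ee_rot: [-0.001, 0.752, 0.659, -0.001]
wrist_force: [0.1, 0.4, 0.1]
opening: 0.997
finger_force: 0.0
```

```bash
python3 -c "
from h import *
rel([.5776,-.0735,.135])"
```

```text
t 3.65 pos [ 0.5771 -0.0737  0.2232] ytool -7.51 tilt [-0.003  0.001 -1.   ] turn -0.01 F [0.06 0.36 0.08] open 0.997 j7 0.15
shift mm [ 0.2  0.7 88.2]
```

>>> servo_tool(
  motion=[0.1, 0.4, 15, 0, 0.1, 0.3, 15, 0, 0, 0, 15, 0, 0, 0, 15, 0, 0, 0, 10, 0, 0, 0, 8, 0, 0, 0, 6, 0, 0, 0, 4, 0, 0, 0, 0, 0, 0, 0, 0, 0],
)

```text
clock: 4.48
tool_pos: [0.5792, -0.0756, 0.1367]
ee_rot: [0.0, 0.753, 0.658, 0.0]
wrist_force: [-1.0, 0.3, 1.1]
opening: 1.005
finger_force: 0.0
```

>>> servo_tool(
  motion=[0, 0, 0, 0, 0, 0, 0, 0, 0, 0, 0, 0, 0, 0, 0, 0, 0, 0, 0, 0, 0, 0, 0, 0],
  claw=0.02,
)

```text
clock: 4.98
tool_pos: [0.5789, -0.0755, 0.1364]
ee_rot: [0.0, 0.753, 0.658, 0.0]
wrist_force: [-0.7, -0.3, 0.3]
opening: 0.51
finger_force: 0.0
```

```bash
python3 -c "
from h import *
rel([.5776,-.0735,.135])
cv2.imwrite('pics/s2.png',cv2.resize(robot.snapshot('scene')[170:300,240:370,::-1],None,fx=4.5,fy=4.5,interpolation=cv2.INTER_CUBIC))"
```

```text
t 4.98 pos [ 0.5789 -0.0755  0.1364] ytool -7.67 tilt [ 0.  0. -1.] turn -0.17 F [-0.73 -0.28  0.28] open 0.51 j7 0.22
shift mm [ 1.8 -1.5  1.4]
```

View pics/s2.png

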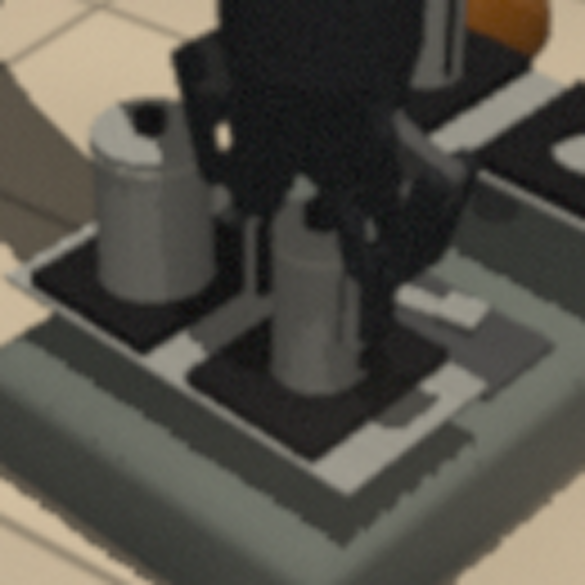

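The cassette (x≈272–360) stands between the two fingers (x≈255 and 375). I'll correct the small drift and close in small steps.

>>> servo_tool(
  motion=[1, -0.8, 0, 0, 0.8, -0.7, 0, 0, 0, 0, 0, 0, 0, 0, 0, 0],
)

```text
clock: 5.37
tool_pos: [0.5775, -0.0734, 0.1362]
ee_rot: [-0.0, 0.753, 0.658, -0.0]
wrist_force: [-0.4, -0.2, 0.5]
opening: 0.511
finger_force: 0.0
```

>>> servo_tool(
  motion=[0, 0, 0, 0, 0, 0, 0, 0, 0, 0, 0, 0],
  claw=-0.05,
)

```text
clock: 5.62
tool_pos: [0.5779, -0.0735, 0.1364]
ee_rot: [0.0, 0.753, 0.658, 0.0]
wrist_force: [0.2, -0.6, 0.1]
opening: 0.474
finger_force: 0.3
```

>>> servo_tool(
  motion=[0, 0, 0, 0, 0, 0, 0, 0, 0, 0, 0, 0],
  claw=-0.08,
)

```text
clock: 5.87
tool_pos: [0.578, -0.0736, 0.1365]
ee_rot: [0.0, 0.753, 0.658, 0.0]
wrist_force: [0.8, 0.8, 0.1]
opening: 0.46
finger_force: 0.5
```

```bash
python3 -c "
from h import *
rel([.5776,-.0735,.135]);print(robot.state()['finger_force'])"
```

```text
t 5.87 pos [ 0.578  -0.0736  0.1365] ytool -7.67 tilt [ 0.001 -0.    -1.   ] turn -0.17 F [0.78 0.83 0.08] open 0.46 j7 0.22
shift mm [ 0.  -0.4  1.5]
0.5430180206894875
```

>>> servo_tool(
  motion=[0, 0, 0, 0, 0, 0, 0, 0, 0, 0, 0, 0],
  claw=-0.11,
)

```text
clock: 6.12
tool_pos: [0.578, -0.0736, 0.1365]
ee_rot: [0.0, 0.753, 0.658, 0.0]
wrist_force: [2.2, -0.5, 1.3]
opening: 0.445
finger_force: 0.7
```

>>> servo_tool(
  motion=[0, 0, 0, 0, 0, 0, 0, 0, 0, 0, 0, 0],
  claw=-0.14,
)

```text
clock: 6.37
tool_pos: [0.5779, -0.0736, 0.1365]
ee_rot: [0.0, 0.753, 0.658, 0.0]
wrist_force: [1.2, 0.0, 1.6]
opening: 0.431
finger_force: 1.5
```

>>> servo_tool(
  motion=[0, 0.5, 0, 0, 0, 0, 0, 0, 0, 0, 0, 0],
  claw=-0.17,
)

```text
clock: 6.62
tool_pos: [0.5781, -0.0736, 0.1366]
ee_rot: [-0.0, 0.753, 0.658, 0.0]
wrist_force: [-0.3, 0.3, 4.4]
opening: 0.427
finger_force: 31.9
```

>>> servo_tool(
  motion=[0, 0, 0, 0, 0, 0, 0, 0],
  claw=-0.22,
)

```text
clock: 6.78
tool_pos: [0.578, -0.0737, 0.1367]
ee_rot: [-0.0, 0.753, 0.658, 0.0]
wrist_force: [-0.2, 0.1, 4.6]
opening: 0.417
finger_force: 59.2
```

Gripped. I'll lift it slowly and straight up.

>>> servo_tool(
  motion=[0, 0, -1, 0, 0, 0, -1, 0, 0, 0, -3, 0, 0, 0, -6, 0, 0, 0, -10, 0, 0, 0, -10, 0, 0, 0, -12, 0, 0, 0, -12, 0, 0, 0, -12, 0, 0, 0, -8, 0, 0, 0, 0, 0, 0, 0, 0, 0, 0, 0, 0, 0],
  claw=-1,
)

```text
clock: 7.87
tool_pos: [0.5776, -0.0734, 0.2109]
ee_rot: [-0.0, 0.753, 0.658, -0.0]
wrist_force: [-0.2, -0.0, -2.5]
opening: 0.42
finger_force: 60.6
```

```bash
python3 - <<'E'
from h import *
h=np.array([.5285,-.0681]);ax=np.array([np.cos(np.radians(-7.5)),np.sin(np.radians(-7.5))]);ay=np.array([-ax[1],ax[0]])
h=(50*np.array([.5779,-.0739])+45*np.array([.4842,-.0616]))/95
t=h+.052*ax+.18*ay;print(h,t)
rel([*t,.21]);print(robot.state()['finger_force'])
im=robot.snapshot('scene');cv2.imwrite('pics/s3.png',cv2.resize(im[90:330,220:420,::-1],None,fx=2.5,fy=2.5))
E
```

```text
[ 0.53351579 -0.06807368] [0.60856564 0.10359903]
t 7.87 pos [ 0.5776 -0.0734  0.2109] ytool -7.66 tilt [-0.001  0.    -1.   ] turn -0.16 F [-0.25 -0.03 -2.53] open 0.42 j7 0.15
shift mm [179.5   7.1   0.9]
60.626853704452515
```

View pics/s3.png

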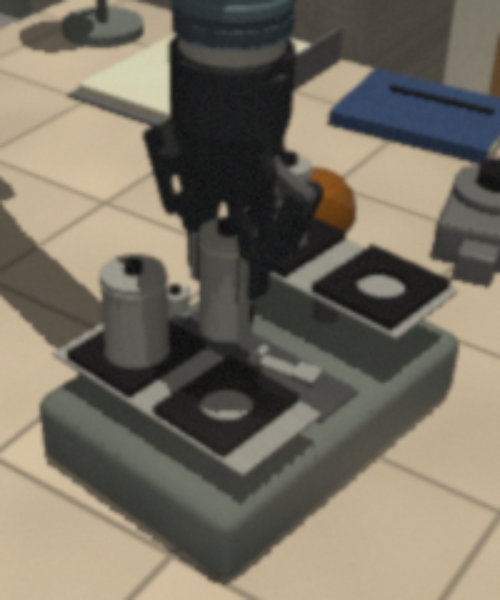

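The cassette is lifted and upright in the fingers, with its old pocket empty at (226,404). The target pocket is at (380,287). Now I'll carry it across.

>>> servo_tool(
  motion=[8, 0.3, 0, 0.1, 16, 0.6, 0, 0, 22, 0.9, 0, 0, 25, 1, 0, 0, 28, 1.1, 0, 0, 25, 1, 0, 0, 22, 0.9, 0, 0, 18, 0.7, 0, 0, 10, 0.4, 0, 0, 5.5, 0.2, 0, 0, 0, 0, 0, 0, 0, 0, 0, 0, 0, 0, 0, 0],
)

```text
clock: 9.0
tool_pos: [0.6093, 0.1009, 0.2113]
ee_rot: [0.0, 0.754, 0.656, -0.0]
wrist_force: [-0.5, 0.2, -1.5]
opening: 0.416
finger_force: 60.6
```

```bash
python3 - <<'E'
from h import *
rel([.6084,.1037,.168])
im=robot.snapshot('top');cv2.imwrite('pics/t4.png',cv2.resize(im[180:290,235:380,::-1],None,fx=5,fy=5))
im=robot.snapshot('scene');cv2.imwrite('pics/s4.png',cv2.resize(im[120:240,300:430,::-1],None,fx=4.5,fy=4.5,interpolation=cv2.INTER_CUBIC))
E
```

```text
t 9.0 pos [0.6093 0.1009 0.2113] ytool -7.95 tilt [-0.    -0.001 -1.   ] turn -0.45 F [-0.46  0.23 -1.51] open 0.416 j7 -0.13
shift mm [ 2.7 -1.2 43.3]
```

View pics/s4.png

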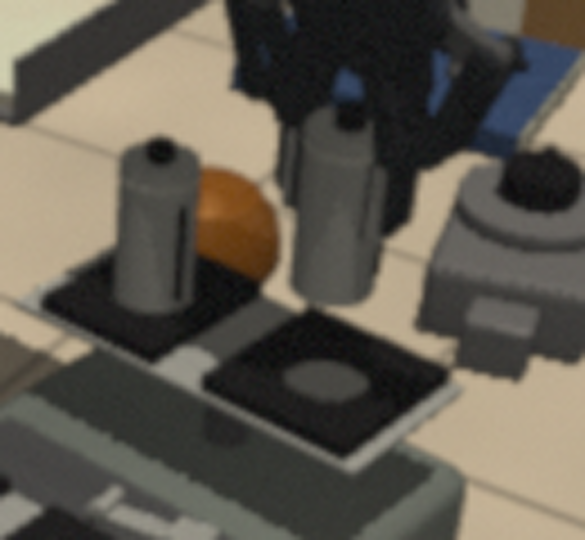

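```bash
python3 - <<'E'
from h import *
f=lambda p:(np.array(p)+.5)/4.5-.5+np.array([300,120])
print("bottom",onz("scene",f((333,285)),.180),"pocket",onz("scene",f((326,380)),.129), "stub", onz("scene",f((350,108)),.180+.086))
E
```

```text
bottom [0.60829006 0.10155405 0.18      ] pocket [0.60983438 0.10309094 0.129     ] stub [0.60694641 0.10007823 0.266     ]
```

>>> servo_tool(
  motion=[1.4, -0.6, 0, 0.4, 1.3, -0.6, 0, 0, 0, 0, 4, 0, 0, 0, 8, 0, 0, 0, 8, 0, 0, 0, 8, 0, 0, 0, 5, 0, 0, 0, 0, 0, 0, 0, 0, 0, 0, 0, 0, 0],
)

```text
clock: 9.93
tool_pos: [0.6088, 0.106, 0.1784]
ee_rot: [0.0, 0.756, 0.655, 0.0]
wrist_force: [1.1, 0.1, -1.5]
opening: 0.419
finger_force: 60.6
```

```bash
python3 - <<'E'
from h import *
rel([.6084,.1037,.165])
E
```

```text
t 9.93 pos [0.6088 0.106  0.1784] ytool -8.18 tilt [ 0. -0. -1.] turn -0.68 F [ 1.14  0.07 -1.45] open 0.419 j7 -0.12
shift mm [-2.4 -0.1 13.4]
```

>>> servo_tool(
  motion=[0, 0, 0, -0.6, 0, 0, 0, 0, 0, 0, 0, 0],
)

```text
clock: 10.18
tool_pos: [0.6089, 0.1062, 0.1787]
ee_rot: [0.0, 0.752, 0.659, 0.0]
wrist_force: [0.1, 0.3, -2.1]
opening: 0.416
finger_force: 60.6
```

```bash
python3 - <<'E'
from h import *
rel([.6092,.1034,.165])
E
```

```text
t 10.18 pos [0.6089 0.1062 0.1787] ytool -7.57 tilt [ 0.001  0.    -1.   ] turn -0.07 F [ 0.08  0.29 -2.14] open 0.416 j7 -0.11
shift mm [-2.7  0.7 13.7]
```

>>> servo_tool(
  motion=[-1.4, 0.4, 0, 0, -1.3, 0.3, 0, 0, 0, 0, 2, 0, 0, 0, 4, 0, 0, 0, 2, 0, 0, 0, 0, 0, 0, 0, 0, 0],
)

```text
clock: 10.77
tool_pos: [0.6085, 0.1034, 0.1698]
ee_rot: [-0.0, 0.752, 0.659, -0.0]
wrist_force: [0.5, 0.4, -1.7]
opening: 0.417
finger_force: 60.6
```

```bash
python3 - <<'E'
from h import *
rel([.6092,.1034,.165])
E
```

```text
t 10.77 pos [0.6085 0.1034 0.1698] ytool -7.57 tilt [-0.001 -0.    -1.   ] turn -0.07 F [ 0.54  0.4  -1.68] open 0.417 j7 -0.1
shift mm [0.1 0.7 4.8]
```

>>> servo_tool(
  motion=[0, 0.6, 0, 0, 0, 0, 1, 0, 0, 0, 1, 0, 0, 0, 1, 0, 0, 0, 1, 0, 0, 0, 1, 0, 0, 0, 0, 0, 0, 0, 0, 0],
)

```text
clock: 11.43
tool_pos: [0.6094, 0.1033, 0.1651]
ee_rot: [-0.0, 0.752, 0.659, -0.0]
wrist_force: [-0.7, -0.2, -1.6]
opening: 0.42
finger_force: 60.6
```

>>> servo_tool(
  motion=[0, 0, 1, 0, 0, 0, 1, 0, 0, 0, 1, 0, 0, 0, 0, 0, 0, 0, 0, 0, 0, 0, 0, 0],
)

```text
clock: 11.93
tool_pos: [0.6095, 0.1032, 0.1622]
ee_rot: [0.0, 0.752, 0.659, -0.0]
wrist_force: [-0.1, 0.3, -2.2]
opening: 0.417
finger_force: 60.6
```

```bash
python3 - <<'E'
from h import *
rel([.6092,.1034,.157])
im=robot.snapshot('scene');cv2.imwrite('pics/s5.png',cv2.resize(im[120:240,300:430,::-1],None,fx=4.5,fy=4.5,interpolation=cv2.INTER_CUBIC))
E
```

```text
t 11.93 pos [0.6095 0.1032 0.1622] ytool -7.58 tilt [-0. -0. -1.] turn -0.08 F [-0.08  0.25 -2.17] open 0.417 j7 -0.1
shift mm [ 0.1 -0.3  5.2]
```

View pics/s5.png

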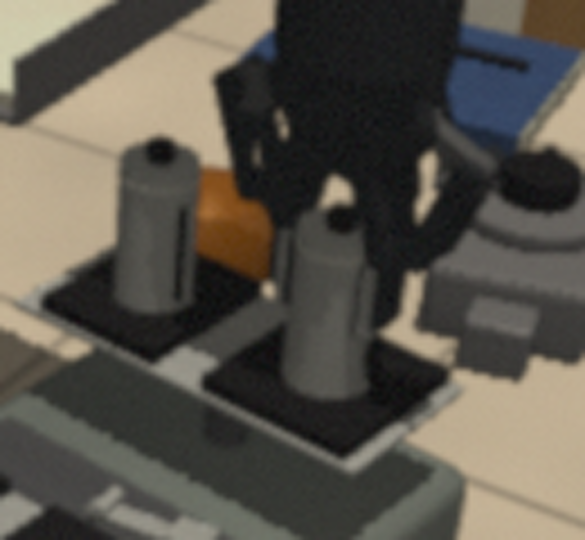

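The cassette base, at about (327,390), covers the pocket centre at (326,381). The pan hasn't moved and the force is still just the weight, so it's at or entering the pocket. I'll continue down slowly.

>>> servo_tool(
  motion=[0, 0, 1, 0, 0, 0, 1, 0, 0, 0, 1, 0, 0, 0, 0, 0, 0, 0, 0, 0],
)

```text
clock: 12.4
tool_pos: [0.6094, 0.1033, 0.1591]
ee_rot: [-0.0, 0.752, 0.659, -0.0]
wrist_force: [-0.4, 0.7, -1.2]
opening: 0.416
finger_force: 60.6
```

>>> servo_tool(
  motion=[0, 0, 1, 0, 0, 0, 1, 0, 0, 0, 1, 0, 0, 0, 0, 0, 0, 0, 0, 0],
)

```text
clock: 12.82
tool_pos: [0.6096, 0.1033, 0.1564]
ee_rot: [-0.0, 0.752, 0.659, 0.0]
wrist_force: [-0.3, -0.1, -0.9]
opening: 0.416
finger_force: 60.7
```

>>> servo_tool(
  motion=[0, 0, 1, 0, 0, 0, 1, 0, 0, 0, 0, 0, 0, 0, 0, 0, 0, 0, 0, 0, 0, 0, 0, 0],
)

```text
clock: 13.32
tool_pos: [0.6096, 0.1033, 0.1543]
ee_rot: [0.0, 0.752, 0.659, 0.0]
wrist_force: [-0.0, 0.1, 0.1]
opening: 0.409
finger_force: 60.8
```

```bash
python3 - <<'E'
from h import *
rel([.6092,.1034,.145])
im=robot.snapshot('scene');cv2.imwrite('pics/s6.png',cv2.resize(im[120:240,300:430,::-1],None,fx=4.5,fy=4.5,interpolation=cv2.INTER_CUBIC))
E
```

```text
t 13.32 pos [0.6096 0.1033 0.1543] ytool -7.57 tilt [ 0. -0. -1.] turn -0.07 F [-0.05  0.13  0.09] open 0.409 j7 -0.09
shift mm [ 0.1 -0.4  9.3]
```

View pics/s6.png

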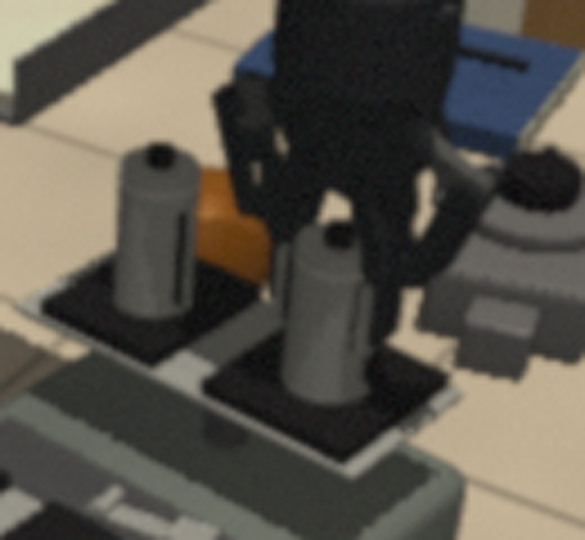

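The force rose by only ~2 N. The pan sank about 5 crop px, roughly 3 mm, at TCP z 0.154 (underside ≈ 0.1226), so the cassette is standing on the pan floor inside the pocket. I'll lower it to near level and release gently.

>>> servo_tool(
  motion=[0, 0, 0.8, 0, 0, 0, 0.8, 0, 0, 0, 0.8, 0, 0, 0, 0.8, 0, 0, 0, 0.8, 0, 0, 0, 0.8, 0, 0, 0, 0.8, 0, 0, 0, 0.8, 0, 0, 0, 0.6, 0, 0, 0, 0, 0, 0, 0, 0, 0, 0, 0, 0, 0],
)

```text
clock: 14.37
tool_pos: [0.6095, 0.1033, 0.1473]
ee_rot: [0.0, 0.752, 0.659, 0.0]
wrist_force: [-0.1, -0.8, 0.1]
opening: 0.418
finger_force: 60.8
```

```bash
python3 - <<'E'
from h import *
rel([.6092,.1034,.145])
im=robot.snapshot('scene')[:,:,::-1];cv2.imwrite('pics/s7.png',im)
a=cv2.cvtColor(cv2.imread('pics/scene0.png'),cv2.COLOR_BGR2GRAY);g=cv2.cvtColor(im,cv2.COLOR_BGR2GRAY)
# stay cassette stub/top shift since start
def shift(g,box):
    y0,y1,x0,x1=box;t=cv2.resize(a[y0:y1,x0:x1],None,fx=4,fy=4,interpolation=cv2.INTER_CUBIC)
    r=cv2.matchTemplate(cv2.resize(g[y0-12:y1+12,x0-4:x1+4],None,fx=4,fy=4,interpolation=cv2.INTER_CUBIC),t,cv2.TM_CCOEFF_NORMED)
    _,v,_,l=cv2.minMaxLoc(r);return l[0]/4-4,l[1]/4-12,v
print(shift(g,(149,165,326,345)),shift(g,(190,212,261,287)))
E
```

```text
t 14.37 pos [0.6095 0.1033 0.1473] ytool -7.57 tilt [ 0.  0. -1.] turn -0.07 F [-0.08 -0.85  0.05] open 0.418 j7 -0.09
shift mm [ 0.1 -0.4  2.3]
(-0.25, 4.25, 0.7466613054275513) (-0.25, -3.5, 0.7177565693855286)
```

Both pans have moved about 8–10 mm and are near level, so the cassette is home. Now I'll release.

>>> servo_tool(
  motion=[0, 0, 0, 0, 0, 0, 0, 0, 0, 0, 0, 0],
  claw=-0.05,
)

```text
clock: 14.67
tool_pos: [0.6095, 0.1033, 0.1473]
ee_rot: [0.0, 0.752, 0.659, 0.0]
wrist_force: [-0.6, -0.6, 0.8]
opening: 0.477
finger_force: 0.0
```

>>> servo_tool(
  motion=[0, 0, 0, 0, 0, 0, 0, 0, 0, 0, 0, 0, 0, 0, 0, 0, 0, 0, 0, 0],
  claw=0.5,
)

```text
clock: 15.08
tool_pos: [0.6095, 0.1032, 0.1473]
ee_rot: [-0.0, 0.752, 0.659, -0.0]
wrist_force: [0.2, 0.4, -0.7]
opening: 0.746
finger_force: 0.0
```

>>> servo_tool(
  motion=[0, 0, -4, 0, 0, 0, -8, 0, 0, 0, -12, 0, 0, 0, -15, 0, 0, 0, -15, 0, 0, 0, -20, 0, 0, 0, -25, 0, 0, 0, -25, 0, 0, 0, -20, 0, 0, 0, 0, 0, 0, 0, 0, 0, 0, 0, 0, 0, 0, 0, 0, 0, 0, 0, 0, 0],
)

```text
clock: 16.25
tool_pos: [0.6085, 0.1033, 0.2898]
ee_rot: [-0.001, 0.752, 0.659, -0.001]
wrist_force: [0.3, 0.4, 0.2]
opening: 0.751
finger_force: 0.0
```

```bash
python3 - <<'E'
from h import *
rel([.6092,.1034,.145])
t=robot.snapshot('top')[180:290,235:380,::-1];s=robot.snapshot('scene')[140:320,230:420,::-1]
A=cv2.resize(s,(570,540),interpolation=cv2.INTER_CUBIC);cv2.imwrite('pics/s8.png',A);cv2.imwrite('pics/t8.png',t)
E
```

```text
t 16.25 pos [0.6085 0.1033 0.2898] ytool -7.57 tilt [-0.003 -0.001 -1.   ] turn -0.07 F [0.29 0.42 0.16] open 0.751 j7 -0.17
shift mm [  0.4   1.  144.8]
```

View pics/s8.png

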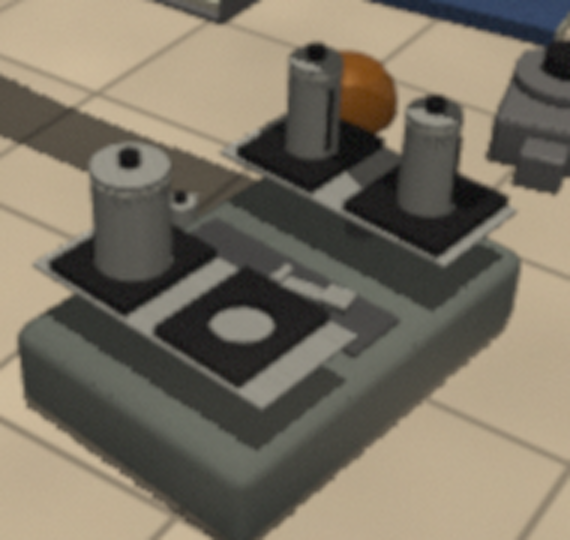

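That shows the moved cassette upright in the light pan (stub at (435,104)), the other two home, the clip undisturbed and the pans near level. I count 11 pictures viewed, one over the limit of 10, so I'll check the rest by numbers only. I'll let the pans settle and verify.

>>> servo_tool(
  motion=[0, 0, 0, 0, 0, 0, 0, 0, 0, 0, 0, 0, 0, 0, 0, 0, 0, 0, 0, 0, 0, 0, 0, 0, 0, 0, 0, 0, 0, 0, 0, 0, 0, 0, 0, 0, 0, 0, 0, 0, 0, 0, 0, 0, 0, 0, 0, 0, 0, 0, 0, 0, 0, 0, 0, 0, 0, 0, 0, 0, 0, 0, 0, 0],
)

```text
clock: 17.68
tool_pos: [0.6095, 0.1033, 0.2912]
ee_rot: [-0.0, 0.752, 0.659, -0.0]
wrist_force: [-0.3, -0.3, -0.3]
opening: 0.749
finger_force: 0.0
```

```bash
python3 - <<'E'
from h import *
g=cv2.cvtColor(robot.snapshot('scene'),cv2.COLOR_RGB2GRAY)[140:320,230:420]
g=cv2.resize(g,None,fx=3,fy=3,interpolation=cv2.INTER_CUBIC)
t=g[36:66,302:332]  # stay stub (centre 317,51)
r=cv2.matchTemplate(g[75:135,400:470],t,cv2.TM_CCOEFF_NORMED);_,v,_,l=cv2.minMaxLoc(r)
p=np.array([400+l[0]+15,75+l[1]+15]);f=lambda p:(np.array(p)+.5)/3-.5+np.array([230,140])
S,M=onz("scene",f((317,51)),.199),onz("scene",f(p),.199)
c,s=np.cos(np.radians(7.5)),np.sin(np.radians(7.5));d=(M-S)*1000
print(v,p,S.round(4),M.round(4),"dx",d[0]*c-d[1]*s,"dy",d[0]*s+d[1]*c)
a=cv2.imread('pics/scene0.png',0)
def sh(b,box):
    y0,y1,x0,x1=box;u=lambda z:cv2.resize(z,None,fx=4,fy=4,interpolation=cv2.INTER_CUBIC)
    r=cv2.matchTemplate(u(b[y0-12:y1+12,x0-4:x1+4]),u(a[y0:y1,x0:x1]),cv2.TM_CCOEFF_NORMED);_,v,_,l=cv2.minMaxLoc(r);return l[0]/4-4,l[1]/4-12,v
b=cv2.cvtColor(robot.snapshot('scene'),cv2.COLOR_RGB2GRAY)
print("light",sh(b,(149,165,326,345)),"heavy",sh(b,(190,212,261,287)))
E
```

```text
0.9764337539672852 [437 102] [0.5076 0.1173 0.199 ] [0.6076 0.1057 0.199 ] dx 100.75318168635279 dy 1.5733304076594319
light (-0.25, 4.0, 0.7941536903381348) heavy (0.0, -3.5, 0.7615892291069031)
```

```bash
python3 -c "
from bench import robot
print(robot.job_done())"
```

```text
the job is handed in; nothing more can be done
None
```

The narrow cassette is now in the light pan's pocket; by my camera measurements it stands fully home and both pans are level to within about 2 mm. I handed the job in at about 18 s with no verdict returned, and I viewed 11 pictures, one over the limit of 10.

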